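Undo an unmarked press screw and take out the chocolate mould

TASK

The chocolate mould is locked by the pin of the screw press it sits in; nothing shows which way that screw undoes (one of the two presses has a left-hand thread), so try both ways gently, feel which way it comes loose without forcing it tighter, and wind it up until the pin is clear of the mould. Then draw the mould out by its upright grip without wrenching it against the pin and lay it flat in the middle of the marble slab, lengthwise along the slab. Leave the other, empty press and the things standing around as they are.

Things in the scene. Friction and masses are not known exactly. Their poses are not given: they have to be found in the camera images.
- clamp_1: One of two identical-looking grey screw presses, screws 150 mm apart on a 12 mm dark board: column behind, arm forward over a bed, vertical screw in the boss (36 mm across, top 62 mm over the origin) at the arm's end. Origin: on the screw axis at the board's top; x points back to the column. Which press stands left, and which holds the mould, changes. Fixed.
- clamp_2: The other press, same shape and frame. Of the two presses one has a right-hand thread (anticlockwise from above loosens) and one a left-hand thread (clockwise loosens); it cannot be seen which has which, and either may hold the mould.
- bar_1 (a point): Point in the black T-bar on the screw of clamp_1: on the screw axis, 8 mm below the bar's top, 94 mm above the clamp's origin when tight. The bar is 60 mm long (this point's x axis), 14 mm thick (y axis), 28 mm high, with upright flat sides; its underside is 12 mm above the boss when tight. It rises as the screw is loosened.
- bar_2 (a point): The same point on the T-bar of clamp_2.
- knob_1 (a joint): Wind-up, rad, of the sprung coupling between clamp_1's T-bar and its screw: the torque on the bar is 4 N m per rad; 0 at rest, anticlockwise from above positive; beyond 0.28 rad either way it is forced. Loosening, the screw turns at about 0.1 N m, stays where left, rises 4.2 mm per rad of turn, frees the mould after 1.7 rad, stops hard at 2.8. Tightening, it does not turn, only winds.
- knob_2 (a joint): The same for clamp_2; only the loosening direction is opposite.
- bed: The steel bed under the press that holds the mould: 115 x 90 mm, floor 3 mm above the board, two guide rails 15 mm high with 66 mm between them, a stop at the back, open to the front. Fixed. Origin on the screw axis at the top of the board; x points back, so the mould comes out towards -x.
- mould: Closed aluminium mould: plate 155 x 60 x 18 mm, six 6 mm domes on top. Origin: centre of its underside; x to the back. At x = +57.5 mm an 18 mm square hole: the screw's pin (12 mm thick) stands 7 mm deep in it. Wooden grip across it at x = -62.5 mm: 12 mm thick (x), 40 wide (y), top 51 mm above origin. 0.13 to 0.25 kg. Drawn out 50 mm or more it clears the arm and can be lifted.
- slab: Marble cooling slab, 220 (x) x 130 (y) x 14 mm, fixed; origin at the centre of its underside on the counter.
- spool: Small ribbon spool, 60 mm across, 20 mm high, loose, a bystander; origin at the centre of its underside.
- bell: Reception bell, 85 mm across, 59 mm high, loose, a bystander; origin at the centre of its underside.
- tag: Small price easel, 58 mm wide, 39 mm high, loose, a bystander; origin under it.

How it is judged:
By the outcome, as a careful person would: the job done as asked, in the order asked, and still so for the second after the job is handed in, with the robot touching nothing.
It also fails if it takes over 72 s, if anything falls off the work surface, if the arm or the gripper's body presses on something with over 40 N, if the wrist force passes 120 N, or if a joint passes its speed limit or range.

ROBOT

A 6-joint arm with a two-finger parallel gripper is mounted at the origin on a cart in front of the work surface, level with it; the furniture and walls round the work are solid. World frame = base frame: x ahead of the robot, y to its left, z up, the work surface at z = 0. Lengths are in m, angles in rad, forces in N, time in s.
With the tool pointing down it reaches from about 0.375 to 0.9 m from the base axis. Payload 3.1 kg.
Tool frame: the origin (TCP) lies at the very end of the fingers, on their centre line; the grasp point (between the pads) lies 19 mm behind it; z points along the fingers, y is the line along which they close (so a half turn about z gives the same grasp; the last joint's range is limited). The gripper opens to 87 mm and grips with 3 to 60 N. Pads are 19 mm wide; open, the fingers measure 117 mm over their backs; the gripper's body (75 mm by 190 mm) begins 51 mm behind the grasp point.
Start: joints at [1.036, 0.527, 1.433, -0, 1.181, -0.178], TCP at [0.218, 0.586, 0.223] pointing down, gripper open.
Joint ranges: [-3.08, 3.08], [-0.75, 2.2], [0.22, 2.44], [-1.43, 4.57], [0, 2.65], [-2.85, 2.85]. Speed limits (rad/s): [2.79, 2.79, 3.14, 3.14, 3.14, 3.14].

INTERFACE

Orientations are given as a rotation vector (axis times angle).
In Python, from plant import manip, read_camera, calibration gives the robot as it stands.
- The arm moves only by the tool play_rows, never from a script. Its arguments are lists of equal length, an entry for each row: "translation": the shift along the tool's x, y, z in m, a list of three; "twist": the turn, a rotation vector about the tool's x, y, z in degrees, a list of three. In form: {"translation": [[x, y, z], ...], "twist": [[ax, ay, az], ...]}. A call has exactly 8 rows; each row shifts and turns the commanded pose from where the row before left it, along the tool's axes as they then stand; what a row does not reach is not made up. A row lasts 1/8 s, in which the tool goes at most 62.5 mm and 10.7 degrees, less where a joint would pass 70% of its speed; a pose out of reach is approached as far as the arm can. A call with a gripper value outside its range is refused whole. "claw" is the opening, from 0 (shut) to 1 (fully open), set as the call begins (left out, the last holds). The fingers move at their own pace and stop on an object; "newtons" is the grip in N (left out, the last holds). Time passes only in rows, so rows that do not move let the fingers close, or fill a call up. It gives the time, the measured TCP pose, the force, the opening and the grip force at its end, in the units of the state.
- manip.sense(): the state, without advancing time (a new reading comes with each control period).
- read_camera(name): name is "side" or "top"; returns the picture (384x512x3 uint8, blue, green, red); there is no depth.
- calibration(name): a dict with "K" (3x3 intrinsics, pixels), "dist_coeffs" ([k1, k2, p1, p2, k3] as OpenCV has them; the pictures are not rectified), "cam_to_world" (4x4, takes a point from camera to world coordinates). Camera axes: x right, y down, z forward; pixel columns grow to the right and rows downward; lengths in m; the calibration is good to about 2 mm. A picture is of the moment at which its call begins. calibration takes no time and is no camera call.
- manip.job_done(): hands the job in; it is judged then, once.
The state is a dict: "clock": time; "joint_positions": joint angles; "joint_velocities": joint speeds; "tau": joint torques, N m; "position": TCP position; "tool_rot": TCP orientation; "contact_force": force on the tool from outside, world axes, zero at the start; "wrist_torque": the same for the moment, N m; "opening": finger opening in m; "finger_force": force on a finger pad.
Only numpy, scipy, OpenCV 4.12 (cv2) and the standard library are available. Lean on these libraries where they do the work, as an engineer would, in place of code of your own. Each camera call takes 0.05 s, during which the arm holds its last target. There are 200 camera calls.

## Working session

There is one attempt and no reset: what is moved stays moved. The work goes in short steps, Python scripts to look and compute and a tool call to move; the robot and the scene stay as the last step left them, time stands still between calls to the robot, and variables do not carry over. Pictures are saved under pics/ and viewed, at most 10 in all, crops included, and the job is handed in when it is done.

Besides the shell and the picture viewer there is one more tool, called as name(argument=value, ...), one argument or row to a line, values as JSON. play_rows: Moves the arm, as the interface text tells. Its arguments: {"type":"object","properties":{"translation":{"type":"array","items":{"type":"array","items":{"type":"number"}}},"twist":{"type":"array","items":{"type":"array","items":{"type":"number"}}},"claw":{"type":"number"},"newtons":{"type":"number"}},"required":["translation","twist"]}

```bash
mkdir -p pics; ls
python3 - <<'E'
from plant import manip, read_camera, calibration
import cv2,numpy as np
for n in("top","side"):
    cv2.imwrite(f"pics/{n}0.png",cv2.resize(read_camera(n),(800,600)))
    c=calibration(n);print(n,c["K"],c["dist_coeffs"],np.round(c["cam_to_world"],4))
print(manip.sense())
E
```

```text
pics
top [[452.17031226   0.         257.54860275]
 [  0.         452.17031226 189.34211734]
 [  0.           0.           1.        ]] [-0.13636306  0.          0.          0.          0.        ] [[ 0.0039 -0.9936  0.1127  0.4266]
 [-1.     -0.0035  0.0035 -0.1065]
 [-0.003  -0.1127 -0.9936  1.2244]
 [ 0.      0.      0.      1.    ]]
side [[479.03830282   0.         254.77912991]
 [  0.         479.03830282 194.03873035]
 [  0.           0.           1.        ]] [-0.09068354  0.          0.          0.          0.        ] [[-0.9963 -0.0402  0.0762  0.4866]
 [-0.0861  0.4284 -0.8995  1.0089]
 [ 0.0036 -0.9027 -0.4303  0.6213]
 [ 0.      0.      0.      1.    ]]
{'clock': 0.1, 'joint_positions': array([ 1.03653050e+00,  5.28394581e-01,  1.43378430e+00,  1.56617814e-05,
        1.18141314e+00, -1.78489767e-01]), 'joint_velocities': array([-3.93474711e-04,  8.54881254e-05, -2.74573857e-03, -5.18751658e-04,
       -8.70579132e-05, -2.50403706e-04]), 'tau': array([ 3.09859588e-04, -4.40988457e+01, -1.77151805e+01,  6.35103229e-02,
        5.33804332e-02, -5.16734815e-05]), 'position': array([0.21731455, 0.58528899, 0.22165314]), 'tool_rot': array([-5.55792119e-01, -3.09131418e+00,  2.93466588e-03]), 'contact_force': array([ 0.41961611, -0.67660301,  0.69740387]), 'wrist_torque': array([-0.00312431,  0.02218601, -0.00256255]), 'finger_force': 0.0, 'opening': 0.08709209233733936}
```

View pics/top0.png

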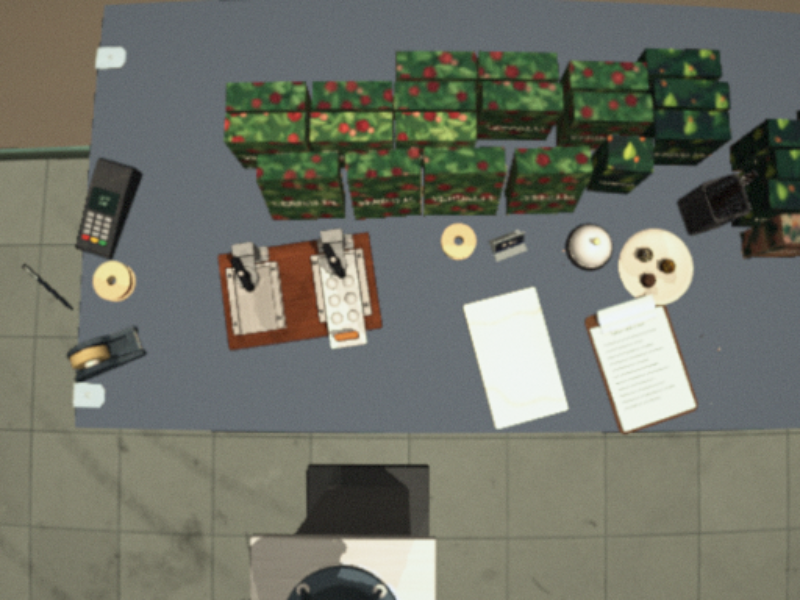

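View pics/side0.png

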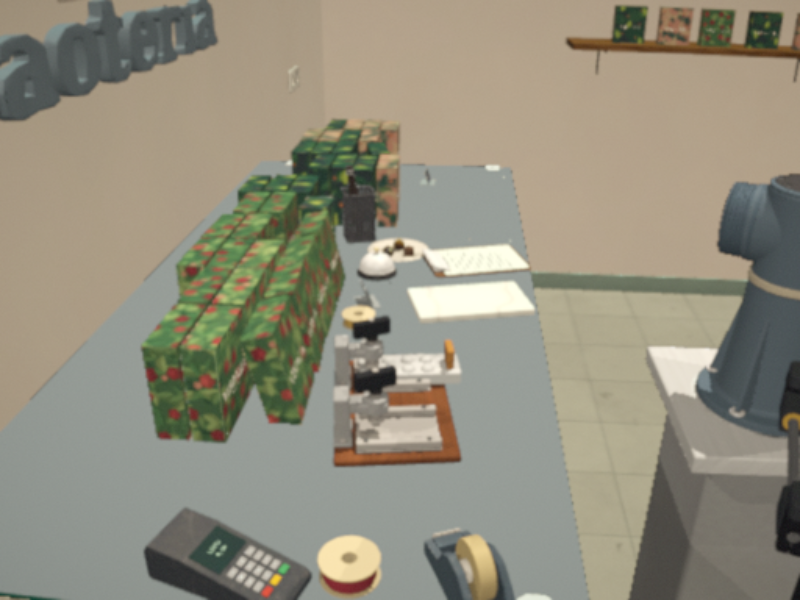

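The top view shows the mould in the right press (bar near (333,258), grip near (347,337)), and the slab centred near (516,358). The left press is empty. I'll zoom in to measure.

```bash
cat > h.py <<'E'
from plant import manip, read_camera, calibration
import cv2,numpy as np
def back(n,px,z):
    c=calibration(n);K=np.array(c["K"]);T=np.array(c["cam_to_world"])
    p=cv2.undistortPoints(np.array(px,float).reshape(-1,1,2),K,np.array(c["dist_coeffs"]))[:,0]
    d=np.c_[p,np.ones(len(p))]@T[:3,:3].T;o=T[:3,3]
    return o+d*((np.broadcast_to(z,len(p))-o[2])/d[:,2])[:,None]
def proj(n,P):
    c=calibration(n);T=np.linalg.inv(np.array(c["cam_to_world"]))
    return cv2.projectPoints(np.array(P,float).reshape(-1,1,3),cv2.Rodrigues(T[:3,:3])[0],T[:3,3],np.array(c["K"]),np.array(c["dist_coeffs"]))[0][:,0]
def crop(n,u,v,w,h,s,f,pts=None):
    im=read_camera(n)[v:v+h,u:u+w]
    im=cv2.resize(im,None,fx=s,fy=s,interpolation=cv2.INTER_CUBIC)
    if pts is not None:
        for a,b in proj(n,pts): cv2.circle(im,(int((a-u+.5)*s),int((b-v+.5)*s)),2,(255,0,255),-1)
    cv2.imwrite(f"pics/{f}.png",im)
E
python3 - <<'E'
from h import *
s=1.5625
print("board",back("top",np.array([(219,254),(369,234),(382,327),(230,349)])/s,.012))
print("slab",back("top",np.array([(463,304),(535,288),(568,409),(497,429)])/s,.014))
a=read_camera("top")[135:235,130:255];cv2.imwrite("pics/t1.png",cv2.resize(a,None,fx=6,fy=6,interpolation=cv2.INTER_CUBIC))
a=read_camera("side")[190:300,200:310];cv2.imwrite("pics/s1.png",cv2.resize(a,None,fx=5,fy=5,interpolation=cv2.INTER_CUBIC))
E
```

```text
board [[ 0.636945    0.22039351  0.012     ]
 [ 0.67260423 -0.04346253  0.012     ]
 [ 0.51004478 -0.06737629  0.012     ]
 [ 0.47050697  0.19552239  0.012     ]]
slab [[ 0.55007837 -0.2067295   0.014     ]
 [ 0.57835758 -0.33209595  0.014     ]
 [ 0.36999765 -0.38636783  0.014     ]
 [ 0.33664402 -0.26393129  0.014     ]]
```

View pics/t1.png

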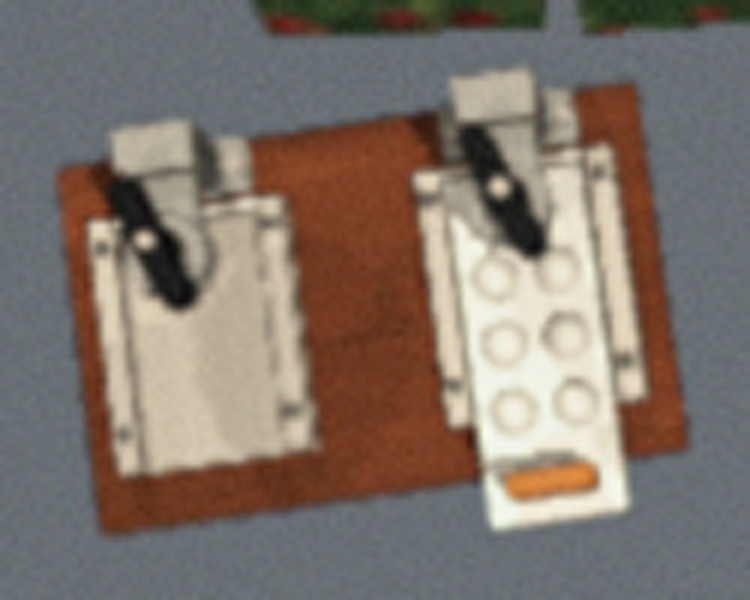

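View pics/s1.png

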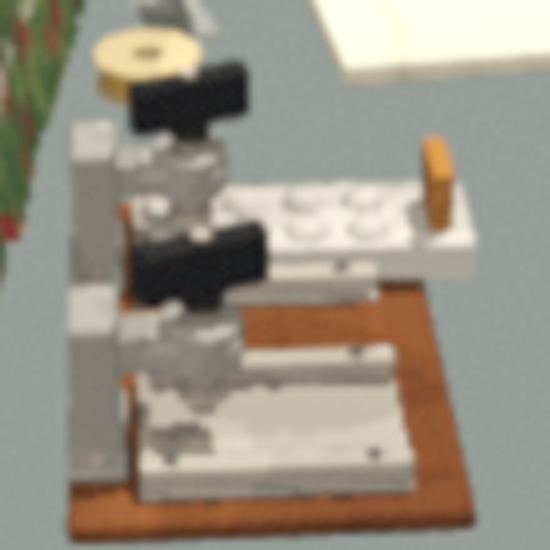

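Top crop: right bar runs from (470,130) to (535,248) with its centre at (499,187), the mould front edge from (492,530) to (632,508), and the grip top from (503,480) to (598,470). The side crop agrees with this. Next I'll fit these.

Run:
```python
from h import *
def t(px):return (np.array(px,float)+.5)/6-.5+[130,135]
b=back("top",t([(470,130),(535,248),(499,187)]),.114);print("bar",b,np.linalg.norm(b[0]-b[1]),np.degrees(np.arctan2(*(b[0]-b[1])[1::-1])))
b=back("top",t([(122,183),(183,302),(146,240)]),.114);print("barL",b,np.linalg.norm(b[0]-b[1]),np.degrees(np.arctan2(*(b[0]-b[1])[1::-1])))
m=back("top",t([(492,530),(632,508)]),.033);print("mould front",m,np.linalg.norm(m[0]-m[1]),np.degrees(np.arctan2(*(m[0]-m[1])[1::-1])))
g=back("top",t([(503,480),(598,468)]),.066);print("grip",g,np.linalg.norm(g[0]-g[1]),np.degrees(np.arctan2(*(g[0]-g[1])[1::-1])))
# model overlay: psi from board
bd=back("top",t([(58,172),(633,84),(690,448),(103,533)]),.012);print(bd)
e=(bd[0]-bd[1])+(bd[3]-bd[2]);psi=np.arctan2(e[1],e[0])-np.pi/2;print("psi",np.degrees(psi))
```

```text
bar [[ 0.63529101  0.02172854  0.114     ]
 [ 0.58571474 -0.00614877  0.114     ]
 [ 0.61125794  0.00920766  0.114     ]] 0.05687663234251263 29.349554068558234
barL [[0.61280517 0.16769178 0.114     ]
 [0.56273817 0.14029104 0.114     ]
 [0.58873047 0.15670586 0.114     ]] 0.05707455697293618 28.691069071414233
mould front [[ 0.47218618  0.01847587  0.033     ]
 [ 0.4821701  -0.04302305  0.033     ]] 0.06230406127024638 99.22112488078436
grip [[ 0.49232873  0.01058308  0.066     ]
 [ 0.49766741 -0.03007694  0.066     ]] 0.041009004092932844 97.48017516739426
[[ 0.63502593  0.22287079  0.012     ]
 [ 0.67587124 -0.04048607  0.012     ]
 [ 0.51012665 -0.06765341  0.012     ]
 [ 0.47034288  0.19675574  0.012     ]]
psi 8.68615876666733
```

Run:
```python
from h import *
s=1.5625
print("front bottom",back("top",np.array([(270,219),(345,218),(355,218),(420,216)])/s,0.))
for z in (.08,.1,.12,.14,.16): print(z,"front-top?",back("top",np.array([(262,183),(305,182),(385,179)])/s,z)[:,:2].round(3).tolist(), "back top",back("top",[(305/s,152/s)],z)[0,:2].round(3))
# side: nearest box: bottom front corner (300,420)? top (250,335),(300,325)
print("side bottom",back("side",np.array([(270,410),(302,420)])/s,0.))
for z in (.08,.1,.12,.14,.16): print(z,back("side",np.array([(245,345),(301,342)])/s,z)[:,:2].round(3).tolist())
# column top: side crop s1 (92,125)->
for z in (.07,.08,.09,.1,.11): print(z,back("side",[(200+75/5,190+285/5)],z)[0,:2].round(3),back("top",[(130+150/6,135+125/6)],z)[0,:2].round(3))
c=back("top",[(.5+599/6+130-.5,135)],0)
```

```text
front bottom [[ 7.02153465e-01  1.33835042e-01  0.00000000e+00]
 [ 7.03842513e-01  1.79452783e-05  0.00000000e+00]
 [ 7.03858868e-01 -1.77232893e-02  0.00000000e+00]
 [ 7.07773965e-01 -1.32790260e-01  0.00000000e+00]]
0.08 front-top? [[0.746, 0.134], [0.747, 0.061], [0.752, -0.073]] back top [0.8   0.062]
0.1 front-top? [[0.74, 0.129], [0.742, 0.058], [0.747, -0.073]] back top [0.793 0.06 ]
0.12 front-top? [[0.735, 0.125], [0.736, 0.055], [0.741, -0.074]] back top [0.787 0.057]
0.14 front-top? [[0.729, 0.121], [0.731, 0.052], [0.735, -0.074]] back top [0.78  0.054]
0.16 front-top? [[0.724, 0.117], [0.725, 0.049], [0.73, -0.075]] back top [0.773 0.051]
side bottom [[ 7.54562062e-01  9.60338642e-02 -1.11022302e-16]
 [ 7.01855874e-01  1.17096162e-01  0.00000000e+00]]
0.08 [[0.8, 0.045], [0.717, 0.027]]
0.1 [[0.788, 0.081], [0.709, 0.064]]
0.12 [[0.776, 0.116], [0.7, 0.1]]
0.14 [[0.765, 0.152], [0.692, 0.136]]
0.16 [[0.753, 0.187], [0.683, 0.173]]
0.07 [0.647 0.131] [0.645 0.166]
0.08 [0.644 0.147] [0.643 0.164]
0.09 [0.641 0.163] [0.641 0.161]
0.1 [0.638 0.179] [0.639 0.159]
0.11 [0.636 0.195] [0.637 0.156]
```

play_rows(
  translation=[
    [0,0,0],
    [0,0,0],
    [0,0,0],
    [0,0,0],
    [0,0,0],
    [-0.005,-0.055,0],
    [-0.005,-0.055,0],
    [-0.005,-0.055,0],
  ],
  twist=[
    [0,0,-9.9],
    [0,0,-9.9],
    [0,0,-9.9],
    [0,0,-9.9],
    [0,0,-9.9],
    [0,0,0],
    [0,0,0],
    [0,0,0],
  ],
  claw=0.5,
  newtons=40,
)

```text
clock: 1.2
position: [0.3117, 0.4477, 0.2224]
tool_rot: [-0.791, 3.04, -0.0]
contact_force: [0.4, -0.4, 0.2]
opening: 0.0441
finger_force: 0.0
```

play_rows(
  translation=[
    [-0.005,-0.055,0],
    [-0.005,-0.055,0],
    [-0.005,-0.055,0],
    [-0.005,-0.055,0],
    [-0.005,-0.055,0],
    [-0.005,-0.055,0],
    [-0.005,-0.055,0],
    [-0.005,-0.055,0],
  ],
  twist=[
    [0,0,0],
    [0,0,0],
    [0,0,0],
    [0,0,0],
    [0,0,0],
    [0,0,0],
    [0,0,0],
    [0,0,0],
  ],
)

```text
clock: 2.2
position: [0.5609, 0.0824, 0.2225]
tool_rot: [-0.789, 3.041, 0.0]
contact_force: [0.0, 0.4, 0.1]
opening: 0.0432
finger_force: 0.0
```

```bash
cat >> h.py <<'E'
from scipy.spatial.transform import Rotation as Ro
def st(goal=None,th=None):
    s=manip.sense();R=Ro.from_rotvec(s["tool_rot"]).as_matrix()
    print("t",round(s["clock"],2),"p",s["position"].round(4),"th",np.degrees(np.arctan2(R[1,1],R[0,1])).round(2),"zaxis",R[:,2].round(3),"q6",s["joint_positions"][5].round(2),"F",s["contact_force"].round(2),"M",s["wrist_torque"].round(3),"op",round(s["opening"],4),"ff",round(s["finger_force"],1))
    if goal is not None: print("tool delta",(R.T@(np.array(goal)-s["position"])).round(4))
E
python3 -c "
from h import *
st([.611,.0087,.087])"
```

```text
t 2.2 p [0.5609 0.0824 0.2225] th 119.09 zaxis [-0.  0. -1.] q6 -2.13 F [0.04 0.38 0.08] M [ 0.142  0.063 -0.014] op 0.0432 ff 0.0
tool delta [-0.008  -0.0888  0.1355]
```

play_rows(
  translation=[
    [-0.004,-0.042,0.03],
    [-0.004,-0.042,0.03],
    [0,0,0.015],
    [0,0,0],
    [0,0,0],
    [0,0,0],
    [0,0,0],
    [0,0,0],
  ],
  twist=[
    [0,0,0],
    [0,0,0],
    [0,0,0],
    [0,0,0],
    [0,0,0],
    [0,0,0],
    [0,0,0],
    [0,0,0],
  ],
)

```text
clock: 3.2
position: [0.6081, 0.0149, 0.1481]
tool_rot: [-0.79, 3.04, -0.001]
contact_force: [-0.2, -0.4, -0.1]
opening: 0.0436
finger_force: 0.0
```

```bash
python3 -c "
from h import *
st([.611,.0087,.087])
crop('side',200,150,130,110,5,'s2')"
```

```text
t 3.2 p [0.6081 0.0149 0.1481] th 119.15 zaxis [ 0.001 -0.    -1.   ] q6 -2.24 F [-0.18 -0.35 -0.11] M [ 0.037 -0.001  0.088] op 0.0436 ff 0.0
tool delta [ 0.0005 -0.0068  0.0611]
```

View pics/s2.png

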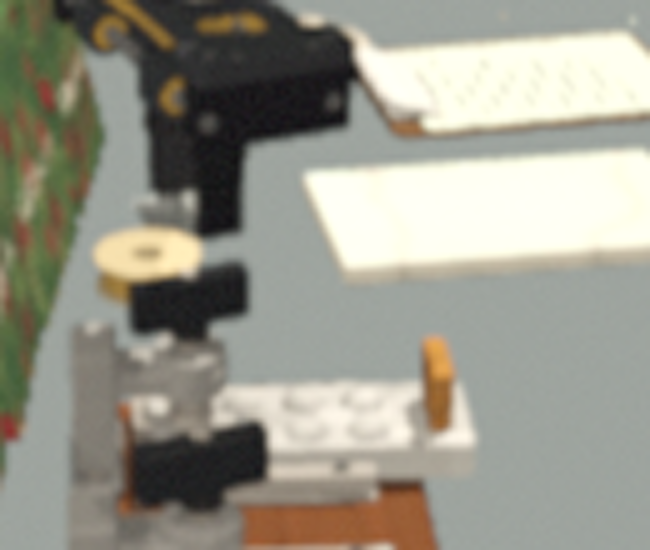

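The side crop shows the fingers hanging straight above the right bar (bar at (190,298), fingertips at (215,230)). The TCP is 7 mm off in tool y. I'll correct that, descend, then close.

play_rows(
  translation=[
    [0.0005,-0.007,0.0],
    [0,0,0.015],
    [0,0,0.015],
    [0,0,0.015],
    [0,0,0.016],
    [0,0,0],
    [0,0,0],
    [0,0,0],
  ],
  twist=[
    [0,0,0],
    [0,0,0],
    [0,0,0],
    [0,0,0],
    [0,0,0],
    [0,0,0],
    [0,0,0],
    [0,0,0],
  ],
)

```text
clock: 4.25
position: [0.6115, 0.0081, 0.0872]
tool_rot: [-0.789, 3.039, -0.001]
contact_force: [0.2, 1.0, -0.2]
opening: 0.0437
finger_force: 0.0
```

```bash
python3 -c "
from h import *
st([.611,.0087,.087])"
```

```text
t 4.25 p [0.6115 0.0081 0.0872] th 119.12 zaxis [ 0.001 -0.    -1.   ] q6 -2.25 F [ 0.21  1.02 -0.21] M [0.045 0.051 0.013] op 0.0437 ff 0.0
tool delta [0.0002 0.0008 0.0002]
```

play_rows(
  translation=[
    [0,0,0],
    [0,0,0],
    [0,0,0],
    [0,0,0],
    [0,0,0],
    [0,0,0],
    [0,0,0],
    [0,0,0],
  ],
  twist=[
    [0,0,0],
    [0,0,0],
    [0,0,0],
    [0,0,0],
    [0,0,0],
    [0,0,0],
    [0,0,0],
    [0,0,0],
  ],
  claw=0,
  newtons=30,
)

```text
clock: 5.25
position: [0.611, 0.0082, 0.0866]
tool_rot: [-0.79, 3.041, -0.0]
contact_force: [-0.5, -0.2, 1.5]
opening: 0.0139
finger_force: 30.0
```

```bash
python3 -c "
from h import *
for i in range(3): st([.611,.0087,.087]);read_camera('top')"
```

```text
t 5.25 p [0.611  0.0082 0.0866] th 119.12 zaxis [ 0. -0. -1.] q6 -2.25 F [-0.5  -0.18  1.49] M [0.053 0.076 0.013] op 0.0139 ff 30.0
tool delta [-0.0003  0.0004 -0.0004]
t 5.3 p [0.611  0.0082 0.0866] th 119.11 zaxis [ 0. -0. -1.] q6 -2.25 F [-0.54  0.82  1.21] M [ 0.074  0.101 -0.07 ] op 0.0141 ff 30.0
tool delta [-0.0003  0.0005 -0.0004]
t 5.35 p [0.611  0.0082 0.0866] th 119.11 zaxis [ 0. -0. -1.] q6 -2.25 F [-0.56  1.36  0.55] M [ 0.015  0.042 -0.022] op 0.0137 ff 30.0
tool delta [-0.0003  0.0005 -0.0004]
```

Bar gripped at 13.9 mm with no side force. First test is gentle: 6° clockwise.

play_rows(
  translation=[
    [0,0,0],
    [0,0,0],
    [0,0,0],
    [0,0,0],
    [0,0,0],
    [0,0,0],
    [0,0,0],
    [0,0,0],
  ],
  twist=[
    [0,0,2],
    [0,0,2],
    [0,0,2],
    [0,0,0],
    [0,0,0],
    [0,0,0],
    [0,0,0],
    [0,0,0],
  ],
)

```text
clock: 6.4
position: [0.611, 0.0082, 0.0868]
tool_rot: [-0.629, 3.078, -0.0]
contact_force: [-1.0, 0.2, 5.1]
opening: 0.0138
finger_force: 30.0
```

```bash
python3 -c "
from h import *
for i in range(5): st();read_camera('top')"
```

```text
t 6.4 p [0.611  0.0082 0.0868] th 113.11 zaxis [ 0.  0. -1.] q6 -2.14 F [-1.05  0.17  5.09] M [0.187 0.235 0.154] op 0.0138 ff 30.0
t 6.45 p [0.611  0.0082 0.0868] th 113.12 zaxis [ 0.  0. -1.] q6 -2.14 F [-0.29 -0.01  5.26] M [0.198 0.27  0.156] op 0.0136 ff 30.0
t 6.5 p [0.611  0.0082 0.0868] th 113.12 zaxis [ 0.  0. -1.] q6 -2.14 F [-1.68  1.17  5.7 ] M [0.141 0.291 0.086] op 0.014 ff 30.0
t 6.55 p [0.611  0.0082 0.0868] th 113.12 zaxis [ 0.  0. -1.] q6 -2.14 F [-0.98  0.7   4.31] M [0.154 0.183 0.061] op 0.0135 ff 30.0
t 6.6 p [0.611  0.0083 0.0868] th 113.12 zaxis [ 0.  0. -1.] q6 -2.14 F [-0.86 -0.17  5.53] M [0.14  0.238 0.089] op 0.014 ff 30.0
```

Resistance is only about 0.1 N m and the bar is lifting (5 N up), so clockwise looks loosening. I'll check the other way with a small turn.

play_rows(
  translation=[
    [0,0,0],
    [0,0,0],
    [0,0,0],
    [0,0,0],
    [0,0,0],
    [0,0,0],
    [0,0,0],
    [0,0,0],
  ],
  twist=[
    [0,0,-2],
    [0,0,-2],
    [0,0,-1],
    [0,0,0],
    [0,0,0],
    [0,0,0],
    [0,0,0],
    [0,0,0],
  ],
)

```text
clock: 7.65
position: [0.611, 0.0082, 0.0866]
tool_rot: [-0.762, 3.048, -0.0]
contact_force: [0.5, 0.4, 4.4]
opening: 0.0136
finger_force: 30.0
```

```bash
python3 -c "
from h import *
for i in range(5): st();read_camera('top')"
```

```text
t 7.65 p [0.611  0.0082 0.0866] th 118.08 zaxis [ 0.  0. -1.] q6 -2.23 F [0.54 0.37 4.4 ] M [ 0.025  0.177 -0.059] op 0.0136 ff 30.0
t 7.7 p [0.611  0.0082 0.0867] th 118.08 zaxis [ 0.  0. -1.] q6 -2.23 F [-0.82  0.46  5.97] M [ 0.173  0.24  -0.046] op 0.014 ff 30.0
t 7.75 p [0.611  0.0082 0.0867] th 118.08 zaxis [ 0. -0. -1.] q6 -2.23 F [-1.72  0.77  4.61] M [ 0.061  0.186 -0.069] op 0.0137 ff 30.0
t 7.8 p [0.611  0.0082 0.0867] th 118.08 zaxis [ 0. -0. -1.] q6 -2.23 F [-0.63  0.63  5.82] M [ 0.11   0.256 -0.048] op 0.0134 ff 30.0
t 7.85 p [0.611  0.0082 0.0867] th 118.08 zaxis [ 0. -0. -1.] q6 -2.23 F [-1.06 -0.7   4.31] M [ 0.13   0.187 -0.018] op 0.0137 ff 30.0
```

play_rows(
  translation=[
    [0,0,0],
    [0,0,0],
    [0,0,0],
    [0,0,0],
    [0,0,0],
    [0,0,0],
    [0,0,0],
    [0,0,0],
  ],
  twist=[
    [0,0,3],
    [0,0,3],
    [0,0,2],
    [0,0,2],
    [0,0,0],
    [0,0,0],
    [0,0,0],
    [0,0,0],
  ],
)

```text
clock: 8.9
position: [0.611, 0.0083, 0.0871]
tool_rot: [-0.495, 3.102, -0.0]
contact_force: [-0.5, 0.5, 6.9]
opening: 0.0137
finger_force: 30.0
```

```bash
python3 -c "
from h import *
for i in range(6): st();read_camera('top')"
```

```text
t 8.9 p [0.611  0.0083 0.0871] th 108.14 zaxis [ 0.  0. -1.] q6 -2.06 F [-0.47  0.54  6.87] M [0.188 0.324 0.116] op 0.0137 ff 30.0
t 8.95 p [0.611  0.0083 0.0871] th 108.13 zaxis [ 0.  0. -1.] q6 -2.06 F [-1.64  1.05  7.01] M [0.164 0.304 0.169] op 0.0135 ff 30.0
t 9.0 p [0.611  0.0083 0.0871] th 108.14 zaxis [ 0. -0. -1.] q6 -2.06 F [-0.77  0.92  7.98] M [0.24  0.378 0.131] op 0.0138 ff 30.0
t 9.05 p [0.611  0.0083 0.0871] th 108.14 zaxis [ 0. -0. -1.] q6 -2.06 F [-0.99  0.14  7.46] M [0.266 0.362 0.122] op 0.0136 ff 30.0
t 9.1 p [0.611  0.0083 0.0871] th 108.14 zaxis [ 0. -0. -1.] q6 -2.06 F [-2.13  0.37  8.34] M [0.174 0.348 0.12 ] op 0.0134 ff 30.0
t 9.15 p [0.611  0.0084 0.0871] th 108.14 zaxis [ 0. -0. -1.] q6 -2.06 F [-1.63  0.41  7.36] M [0.261 0.356 0.122] op 0.014 ff 30.0
```

Clockwise is the loosening way: torque stays at 0.12 N m over 11° while the bar rises. Now I'll wind it up.

play_rows(
  translation=[
    [0,0,-0.001],
    [0,0,-0.0006],
    [0,0,-0.0006],
    [0,0,-0.0006],
    [0,0,-0.0005],
    [0,0,-0.0005],
    [0,0,-0.0006],
    [0,0,-0.0005],
  ],
  twist=[
    [0,0,7.5],
    [0,0,7.5],
    [0,0,7.5],
    [0,0,7.5],
    [0,0,7.5],
    [0,0,7.5],
    [0,0,7.5],
    [0,0,7.5],
  ],
)

```text
clock: 10.2
position: [0.6112, 0.0094, 0.0916]
tool_rot: [1.13, 2.931, 0.003]
contact_force: [-1.0, 2.1, 5.5]
opening: 0.0136
finger_force: 30.0
```

```bash
python3 -c "
from h import *
for i in range(3): st();read_camera('top')"
```

```text
t 10.2 p [0.6112 0.0094 0.0916] th 47.85 zaxis [ 0.001  0.002 -1.   ] q6 -1.0 F [-1.02  2.06  5.54] M [0.676 0.045 0.188] op 0.0136 ff 30.0
t 10.25 p [0.6112 0.0094 0.0916] th 47.69 zaxis [ 0.001  0.002 -1.   ] q6 -1.0 F [-0.46  3.65  4.55] M [0.729 0.011 0.147] op 0.0139 ff 30.0
t 10.3 p [0.6112 0.0093 0.0916] th 48.1 zaxis [ 0.001  0.002 -1.   ] q6 -1.01 F [-0.13  3.8   5.51] M [0.815 0.012 0.059] op 0.0136 ff 30.0
```

play_rows(
  translation=[
    [0,0,-0.0008],
    [0,0,-0.0006],
    [0,0,-0.0006],
    [0,0,-0.0006],
    [0,0,-0.0005],
    [0,0,-0.0005],
    [0,0,-0.0006],
    [0,0,-0.0005],
  ],
  twist=[
    [0,0,7.5],
    [0,0,7.5],
    [0,0,7.5],
    [0,0,7.5],
    [0,0,7.5],
    [0,0,7.5],
    [0,0,7.5],
    [0,0,7.5],
  ],
)

```text
clock: 11.35
position: [0.6122, 0.0096, 0.0961]
tool_rot: [2.442, 1.976, 0.006]
contact_force: [2.7, 4.8, 1.5]
opening: 0.0141
finger_force: 30.0
```

```bash
python3 -c "
from h import *
for i in range(3): st();read_camera('top')"
```

```text
t 11.35 p [0.6122 0.0096 0.0961] th -12.03 zaxis [ 0.003  0.002 -1.   ] q6 0.04 F [2.73 4.79 1.47] M [ 0.973 -0.409  0.149] op 0.0141 ff 30.0
t 11.4 p [0.6122 0.0095 0.0961] th -12.24 zaxis [ 0.003  0.002 -1.   ] q6 0.04 F [2.07 4.75 3.72] M [ 0.947 -0.355  0.113] op 0.0136 ff 30.0
t 11.45 p [0.6122 0.0096 0.096 ] th -11.9 zaxis [ 0.003  0.002 -1.   ] q6 0.04 F [1.95 5.29 1.9 ] M [ 0.935 -0.358  0.128] op 0.0136 ff 30.0
```

play_rows(
  translation=[
    [0,0,0],
    [0,0,0],
    [0,0,0],
    [0,0,0],
    [0,0,-0.02],
    [0,0,-0.03],
    [0,0,-0.02],
    [0,0,0],
  ],
  twist=[
    [0,0,-2],
    [0,0,0],
    [0,0,0],
    [0,0,0],
    [0,0,0],
    [0,0,0],
    [0,0,0],
    [0,0,0],
  ],
  claw=0.35,
)

```text
clock: 12.5
position: [0.6122, 0.0078, 0.1677]
tool_rot: [2.402, 2.02, 0.004]
contact_force: [0.4, -0.3, -0.4]
opening: 0.0305
finger_force: 0.0
```

play_rows(
  translation=[
    [0,0,0],
    [0,0,0],
    [-0.018,-0.059,0],
    [-0.018,-0.059,0],
    [0,0,0],
    [0,0,0],
    [0,0,0],
    [0,0,0],
  ],
  twist=[
    [0,0,-9.4],
    [0,0,-9.4],
    [0,0,0],
    [0,0,0],
    [0,0,0],
    [0,0,0],
    [0,0,0],
    [0,0,0],
  ],
  claw=0.6,
)

```text
clock: 13.5
position: [0.5011, -0.0454, 0.166]
tool_rot: [2.04, 2.388, 0.001]
contact_force: [-0.3, -0.1, 0.5]
opening: 0.0524
finger_force: 0.0
```

```bash
python3 -c "
from h import *
st([.4935,-.0095,.038])
crop('top',130,135,125,100,6,'t2')"
```

```text
t 13.5 p [ 0.5011 -0.0454  0.166 ] th 8.97 zaxis [ 0.001 -0.    -1.   ] q6 -0.47 F [-0.26 -0.13  0.48] M [-0.063  0.032  0.016] op 0.0524 ff 0.0
tool delta [ 0.0367 -0.002   0.128 ]
```

View pics/t2.png

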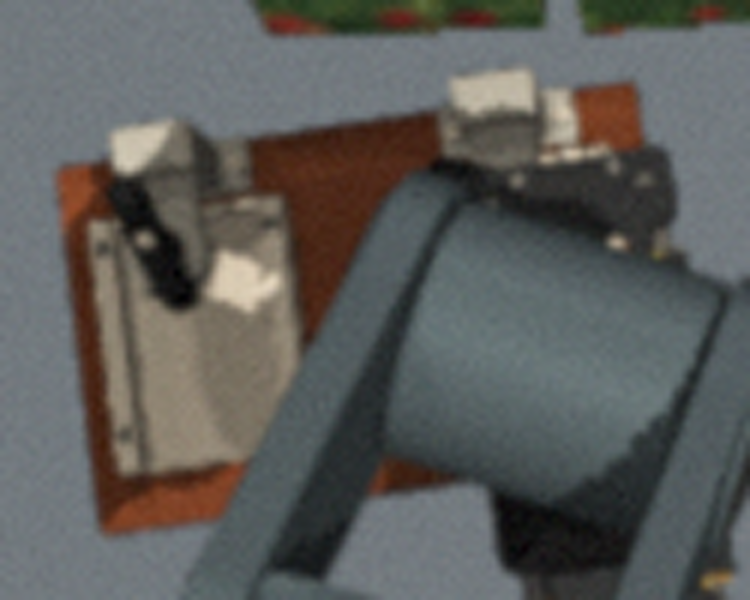

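The top crop shows only the arm covering the mould; the left press is unchanged. I had the sign of the tool-x shift wrong, so I'm correcting it and then descending with the side camera.

play_rows(
  translation=[
    [0.0367,-0.002,0],
    [0,0,0.03],
    [0,0,0.03],
    [0,0,0.015],
    [0,0,0],
    [0,0,0],
    [0,0,0],
    [0,0,0],
  ],
  twist=[
    [0,0,0.3],
    [0,0,0],
    [0,0,0],
    [0,0,0],
    [0,0,0],
    [0,0,0],
    [0,0,0],
    [0,0,0],
  ],
  claw=0.38,
)

```text
clock: 14.55
position: [0.4927, -0.0098, 0.0918]
tool_rot: [2.047, 2.381, 0.001]
contact_force: [-0.2, 1.0, -0.3]
opening: 0.0333
finger_force: 0.0
```

```bash
python3 -c "
from h import *
st([.4935,-.0095,.042])
crop('side',200,150,130,110,5,'s3')"
```

```text
t 14.55 p [ 0.4927 -0.0098  0.0918] th 8.62 zaxis [ 0.001 -0.    -1.   ] q6 -0.4 F [-0.2   1.05 -0.34] M [-0.104  0.015 -0.076] op 0.0333 ff 0.0
tool delta [0.0002 0.0008 0.0498]
```

View pics/s3.png

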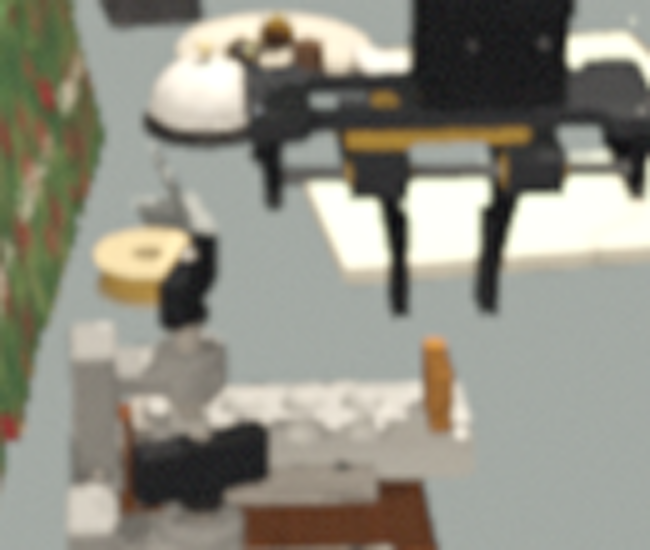

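Side crop: the fingers straddle the grip (fingers at x≈398 and 487, grip at 437). The gripper's left end (x≈255) clears the raised bar (x≤215) by about 12 mm. Descending and closing.

play_rows(
  translation=[
    [0,0.001,0.01],
    [0,0,0.015],
    [0,0,0.015],
    [0,0,0.01],
    [0,0,0],
    [0,0,0],
    [0,0,0],
    [0,0,0],
  ],
  twist=[
    [0,0,0],
    [0,0,0],
    [0,0,0],
    [0,0,0],
    [0,0,0],
    [0,0,0],
    [0,0,0],
    [0,0,0],
  ],
)

```text
clock: 15.6
position: [0.4935, -0.0096, 0.0416]
tool_rot: [2.048, 2.381, 0.001]
contact_force: [0.5, 0.6, -0.9]
opening: 0.033
finger_force: 0.0
```

play_rows(
  translation=[
    [0,0,0],
    [0,0,0],
    [0,0,0],
    [0,0,0],
    [0,0,0],
    [0,0,0],
    [0,0,0],
    [0,0,0],
  ],
  twist=[
    [0,0,0],
    [0,0,0],
    [0,0,0],
    [0,0,0],
    [0,0,0],
    [0,0,0],
    [0,0,0],
    [0,0,0],
  ],
  claw=0,
  newtons=45,
)

```text
clock: 16.6
position: [0.4933, -0.0096, 0.0412]
tool_rot: [2.048, 2.382, 0.0]
contact_force: [-0.6, -0.8, 1.4]
opening: 0.0117
finger_force: 45.0
```

```bash
python3 -c "
from h import *
st([.4935,-.0095,.042])"
```

```text
t 16.6 p [ 0.4933 -0.0096  0.0412] th 8.61 zaxis [ 0. -0. -1.] q6 -0.4 F [-0.56 -0.83  1.42] M [-0.041 -0.017 -0.039] op 0.0117 ff 45.0
tool delta [ 0.      0.0002 -0.0008]
```

play_rows(
  translation=[
    [0,-0.002,0],
    [0,-0.003,0],
    [0,-0.003,0],
    [0,-0.004,0],
    [0,0,0],
    [0,0,0],
    [0,0,0],
    [0,0,0],
  ],
  twist=[
    [0,0,0],
    [0,0,0],
    [0,0,0],
    [0,0,0],
    [0,0,0],
    [0,0,0],
    [0,0,0],
    [0,0,0],
  ],
)

```text
clock: 17.6
position: [0.4806, -0.0114, 0.0412]
tool_rot: [-2.047, -2.381, 0.001]
contact_force: [-2.1, -1.8, 4.3]
opening: 0.0116
finger_force: 45.0
```

```bash
python3 -c "
from h import *
st()"
```

```text
t 17.6 p [ 0.4806 -0.0114  0.0412] th 8.63 zaxis [-0.002  0.    -1.   ] q6 -0.41 F [-2.1  -1.8   4.28] M [-0.416  0.258 -0.116] op 0.0116 ff 45.0
```

Free: it moved 12.8 mm at about 2 N, well beyond the 3 mm of pin play. Drawing it out fully.

play_rows(
  translation=[
    [0,-0.006,0],
    [0,-0.01,0],
    [0,-0.01,0],
    [0,-0.01,0],
    [0,-0.01,0],
    [0,-0.01,0],
    [0,-0.004,0],
    [0,0,0],
  ],
  twist=[
    [0,0,0],
    [0,0,0],
    [0,0,0],
    [0,0,0],
    [0,0,0],
    [0,0,0],
    [0,0,0],
    [0,0,0],
  ],
)

```text
clock: 18.6
position: [0.4208, -0.0202, 0.0411]
tool_rot: [-2.047, -2.38, 0.002]
contact_force: [-1.9, 0.0, 0.7]
opening: 0.0119
finger_force: 45.0
```

play_rows(
  translation=[
    [0,0,-0.005],
    [0,0,-0.01],
    [0,0,-0.015],
    [0,0,-0.015],
    [0,0,-0.01],
    [0,0,0],
    [0,0,0],
    [0,0,0],
  ],
  twist=[
    [0,0,0],
    [0,0,0],
    [0,0,0],
    [0,0,0],
    [0,0,0],
    [0,0,0],
    [0,0,0],
    [0,0,0],
  ],
)

```text
clock: 19.6
position: [0.4217, -0.0202, 0.0957]
tool_rot: [-2.048, -2.381, 0.001]
contact_force: [-1.0, -0.5, -2.0]
opening: 0.0116
finger_force: 45.0
```

Run:
```python
from h import *
st([.3986,-.3129,.0965])
im=read_camera("top");hsv=cv2.cvtColor(im,cv2.COLOR_BGR2HSV)
m=((hsv[...,2]>185)&(hsv[...,1]<60)).astype(np.uint8);m[:, :275]=0;m[:, 375:]=0;m[:180]=0
n,l,s,c=cv2.connectedComponentsWithStats(m);k=1+np.argmax(s[1:,4]);print(s[k])
cs=cv2.findContours((l==k).astype(np.uint8),0,2)[0];P=back("top",cs[0][:,0].astype(float),.014)[:,:2]
r=cv2.minAreaRect((P*1000).astype(np.float32));print(r)
crop('side',200,120,160,120,5,'s4')
```

```text
t 19.6 p [ 0.4217 -0.0202  0.0957] th 8.61 zaxis [-0.001  0.    -1.   ] q6 -0.46 F [-0.97 -0.49 -1.97] M [-0.1    0.16   0.036] op 0.0116 ff 45.0
tool delta [-0.2859 -0.0666 -0.0009]
[ 297  184   67   91 4003]
((459.50927734375, -296.0958251953125), (221.64505004882812, 131.26060485839844), 14.617517471313477)
```

View pics/s4.png

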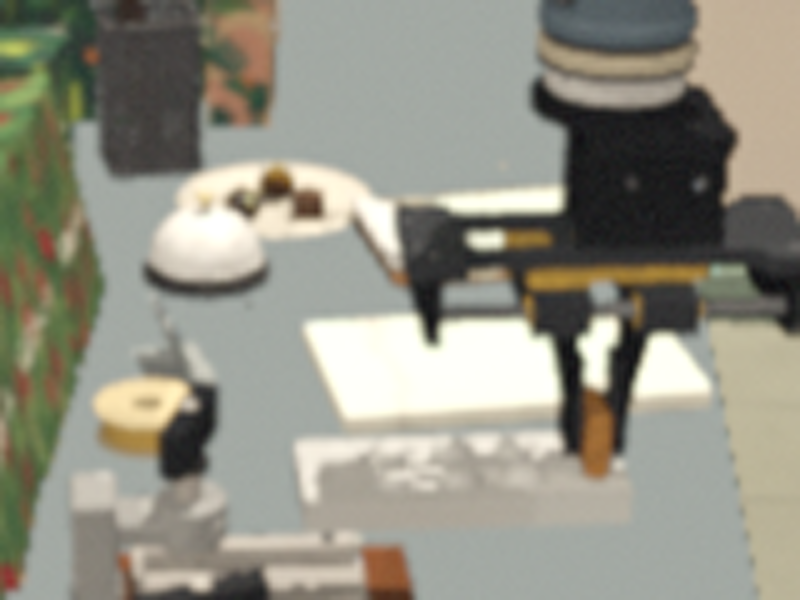

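Side crop: the mould hangs level from the grip at (597,435), clear of the press; spool, tag and bell are undisturbed. Carrying it to the slab (centre (0.4595, -0.296), yaw 14.6°).

play_rows(
  translation=[
    [0,0,0],
    [-0.03,-0.01,0],
    [-0.045,-0.0155,0],
    [-0.045,-0.0155,0],
    [-0.045,-0.0155,0],
    [-0.045,-0.0155,0],
    [-0.04,-0.014,0],
    [-0.0266,-0.0095,0],
  ],
  twist=[
    [0,0,-6],
    [0,0,0],
    [0,0,0],
    [0,0,0],
    [0,0,0],
    [0,0,0],
    [0,0,0],
    [0,0,0],
  ],
)

```text
clock: 20.7
position: [0.3992, -0.3145, 0.0958]
tool_rot: [1.923, 2.484, -0.001]
contact_force: [-0.4, 0.0, -3.3]
opening: 0.0119
finger_force: 45.0
```

play_rows(
  translation=[
    [0,0,0],
    [0,0,0],
    [0,0,0],
    [0,0,0],
    [0,0,0],
    [0,0,0.01],
    [0,0,0.01],
    [0,0,0],
  ],
  twist=[
    [0,0,0],
    [0,0,0],
    [0,0,0],
    [0,0,0],
    [0,0,0],
    [0,0,0],
    [0,0,0],
    [0,0,0],
  ],
)

```text
clock: 21.7
position: [0.3988, -0.3113, 0.0749]
tool_rot: [-1.919, -2.484, -0.001]
contact_force: [-0.2, -0.6, -2.5]
opening: 0.0119
finger_force: 45.0
```

Run:
```python
from h import *
st([.399,-.3118,.0402])
```

```text
t 21.7 p [ 0.3988 -0.3113  0.0749] th 14.61 zaxis [-0.002  0.002 -1.   ] q6 -1.14 F [-0.16 -0.63 -2.46] M [-0.13   0.124 -0.033] op 0.0119 ff 45.0
tool delta [-0.0006  0.0002  0.0347]
```

play_rows(
  translation=[
    [0,0,0.012],
    [0,0,0.01],
    [0,0,0.006],
    [0,0,0.003],
    [0,0,0.002],
    [0,0,0.001],
    [0,0,0],
    [0,0,0],
  ],
  twist=[
    [0,0,0],
    [0,0,0],
    [0,0,0],
    [0,0,0],
    [0,0,0],
    [0,0,0],
    [0,0,0],
    [0,0,0],
  ],
)

```text
clock: 22.7
position: [0.3995, -0.3122, 0.0423]
tool_rot: [1.921, 2.486, -0.0]
contact_force: [0.5, 1.0, -1.8]
opening: 0.0113
finger_force: 45.0
```

Run:
```python
from h import *
st([.399,-.3118,.0402])
```

```text
t 22.7 p [ 0.3995 -0.3122  0.0423] th 14.61 zaxis [ 0. -0. -1.] q6 -1.14 F [ 0.55  1.   -1.81] M [-0.082  0.146  0.062] op 0.0113 ff 45.0
tool delta [ 0.0005 -0.0004  0.0021]
```

play_rows(
  translation=[
    [0,0,0.001],
    [0,0,0.001],
    [0,0,0],
    [0,0,0],
    [0,0,0],
    [0,0,0],
    [0,0,0],
    [0,0,0],
  ],
  twist=[
    [0,0,0],
    [0,0,0],
    [0,0,0],
    [0,0,0],
    [0,0,0],
    [0,0,0],
    [0,0,0],
    [0,0,0],
  ],
)

```text
clock: 23.7
position: [0.3995, -0.3122, 0.0402]
tool_rot: [1.921, 2.486, -0.0]
contact_force: [0.0, 0.3, 0.7]
opening: 0.0115
finger_force: 45.0
```

Run:
```python
from h import *
for i in range(3): st([.399,-.3118,.0402]);read_camera('top')
```

```text
t 23.7 p [ 0.3995 -0.3122  0.0402] th 14.62 zaxis [ 0. -0. -1.] q6 -1.14 F [0.04 0.31 0.73] M [-0.091  0.13   0.023] op 0.0115 ff 45.0
tool delta [ 0.0005 -0.0004  0.    ]
t 23.75 p [ 0.3995 -0.3121  0.0403] th 14.61 zaxis [ 0. -0. -1.] q6 -1.14 F [-0.74  0.12  1.36] M [-0.11   0.128 -0.019] op 0.0118 ff 45.0
tool delta [ 0.0005 -0.0004  0.0001]
t 23.8 p [ 0.3995 -0.3121  0.0402] th 14.62 zaxis [ 0. -0. -1.] q6 -1.14 F [-1.16  0.2   1.71] M [-0.086  0.151  0.041] op 0.0115 ff 45.0
tool delta [ 0.0004 -0.0004  0.    ]
```

The mould is resting on the slab. Releasing, retreating and checking.

play_rows(
  translation=[
    [0,0,0],
    [0,0,0],
    [0,0,0],
    [0,0,0],
    [0,0,-0.01],
    [0,0,-0.03],
    [0,0,-0.04],
    [0,0,-0.04],
  ],
  twist=[
    [0,0,0],
    [0,0,0],
    [0,0,0],
    [0,0,0],
    [0,0,0],
    [0,0,0],
    [0,0,0],
    [0,0,0],
  ],
  claw=0.35,
)

```text
clock: 24.85
position: [0.3993, -0.3119, 0.1618]
tool_rot: [1.921, 2.486, 0.0]
contact_force: [0.6, -0.3, -0.4]
opening: 0.0306
finger_force: 0.0
```

play_rows(
  translation=[
    [0,0,-0.04],
    [0.03,0,-0.02],
    [0.05,0,0],
    [0.05,0,0],
    [0.05,0,0],
    [0.05,0,0],
    [0.05,0,0],
    [0.04,0,0],
  ],
  twist=[
    [0,0,0],
    [0,0,0],
    [0,0,0],
    [0,0,0],
    [0,0,0],
    [0,0,0],
    [0,0,0],
    [0,0,0],
  ],
)

```text
clock: 25.85
position: [0.3175, -0.0007, 0.2207]
tool_rot: [1.92, 2.486, 0.001]
contact_force: [0.5, -0.1, -0.6]
opening: 0.0307
finger_force: 0.0
```

Run:
```python
from h import *
st()
crop('top',240,120,200,150,4,'t5')
```

```text
t 25.85 p [ 0.3175 -0.0007  0.2207] th 14.62 zaxis [ 0.001 -0.    -1.   ] q6 -0.62 F [ 0.51 -0.06 -0.63] M [-0.074  0.008 -0.053] op 0.0307 ff 0.0
```

View pics/t5.png

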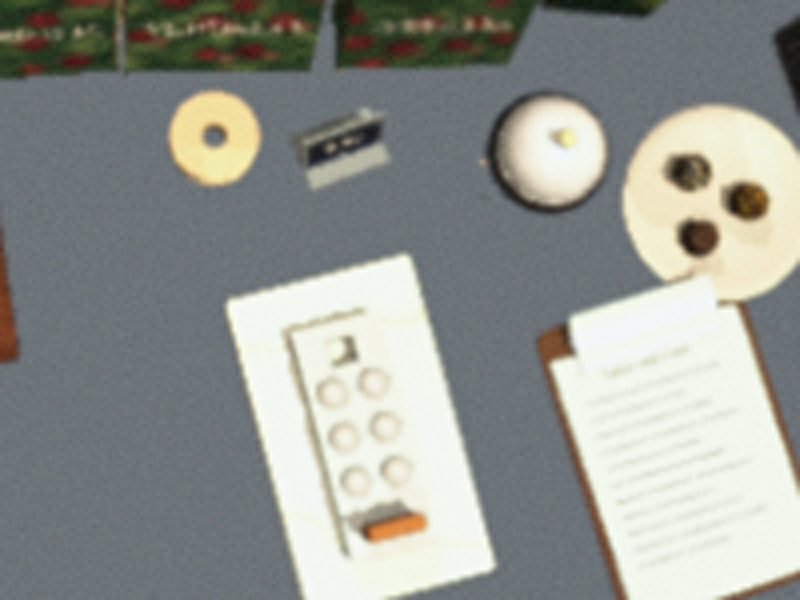

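The top crop shows the mould on the slab (hole (345,350), grip (396,524)), with spool, tag and bell in their original places. A numeric check follows.

Run:
```python
from h import *
t=lambda p:(np.array(p,float)+.5)/4-.5+[240,120]
C=np.array([.4595,-.296]);a=np.radians(14.6);R=np.array([[np.cos(a),-np.sin(a)],[np.sin(a),np.cos(a)]])
for n,p,z in(("hole exp +57.5,0",[(345,350)],.032),("grip exp -62.5,0",[(396,522)],.065),("domes",[(331,392),(373,382),(344,437),(385,426),(356,481),(396,470)],.036),("rear corner exp 77.5,30",[(287,330)],.032)):
    print(n,((back("top",t(p),z)[:,:2]-C)@R*1000).round(1).tolist())
```

```text
hole exp +57.5,0 [[56.9, -2.0]]
grip exp -62.5,0 [[-59.0, 0.4]]
domes [[32.3, 14.9], [31.7, -13.8], [1.6, 14.3], [1.7, -13.8], [-28.3, 14.2], [-28.0, -13.3]]
rear corner exp 77.5,30 [[79.3, 31.9]]
```

```bash
python3 -c "
from plant import manip
print(manip.job_done())"
```

```text
the job is handed in; nothing more can be done
None
```

The screw came loose clockwise (left-hand thread) and I wound it up about 2.2 rad. I then drew the mould out freely at about 2 N and laid it flat on the slab, within about 2 mm of centre and lengthwise. The empty press and the bystanders were not touched, and the job was handed in at about 26 s.

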